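# Lock the round tortilla cutter into its head

### The job

Get the round tortilla cutter (the white cassette with the orange ring on top) ready for work: slide it along its rails up to its head, then swing that head's red-pegged lever a quarter turn clockwise, seen from above, so that the hook draws the cutter tight against the head and holds it there. Leave the strip cutter (blue bars) where it is, and let go at the end.

Things in the scene. Friction and masses are not known exactly. Their poses are not given: they have to be found in the camera images.
- round_pivot (a point): Fixed grey head (46 mm high, 125 mm wide) for the round cutter. Point: foot of its lever's vertical axis, at table height; +x is the way the cutter slides in, between rails (lipped, 3.5 mm play), z up. Steel stop face at x = -18 mm; a springy rubber seal stands 8 mm before it (3 to 7 N, pushes a let-go cutter back). The hook catches the cutter only if its gap to the stop face is under 18 mm.
- round_lever (a joint): Cam lever on that head, rad: 0 open (starts 0 to 0.15), grows clockwise seen from above, stop at 1.65; draws fully by 1.36, stays where left, about 5 N at the peg. Arm top at z 70 mm; at its end an upright red peg, 18 mm across, z 70 to 104. Peg centre: 65 mm from the axis, at 120 degrees minus the lever's angle, counter-clockwise from round_pivot's +x. Its flat hook: z 49 to 59 mm.
- round_grip (a point): Centre (z 66 mm) of the upright black round grip, 22 mm across, z 46 to 86, on the round cutter: loose white cassette with an orange ring on top, 105 mm long (x), 90 wide, top at z 46, 0.4 to 0.65 kg, brass post near its front. Axes as round_pivot's. Its front face is 62 mm ahead (+x) of this point: gap to the stop face = -80 mm minus this point's x in round_pivot's axes; 30 to 50 mm at first.
- strip_grip (a point): The same black grip on the strip cutter: an identical white cassette, but with four blue bars on top in place of the orange ring, on a second, identical head with its own red-pegged lever. To be left where it is.
Mind the look-alikes: they are no part of the job. What is shaped like the part that bears round_grip but purple is not meant.

How it is judged:
On the way:
1. the round cutter has been slid up to its head, within 18 mm, with the lever still open (x of round_grip in the frame of round_pivot above -0.098 m and value of joint round_lever below 0.6 rad), for 0.1 s.
At the end, for the whole second after the job is handed in: The round cutter's lever is turned at least 1.3 rad (of a quarter turn, 1.57) and stays there, the cutter is held within 4 mm of the head's stop face, flat on its base plate, and the strip cutter is within 20 mm of where it began (value of joint round_lever above 1.3 rad and x of round_grip in the frame of round_pivot above -0.084 m and height (world z) of round_grip below 0.072 m and distance of strip_grip from where it was at the start of the episode below 0.02 m); the robot touches nothing.
It fails at once if the strip cutter was moved by more than 20 mm (distance of strip_grip from where it was at the start of the episode above 0.02 m).
It also fails if it takes over 48 s, if anything falls off the work surface, if the arm or the gripper's body presses on something with over 40 N, if the wrist force passes 120 N, or if a joint passes its speed limit or range.

### The arm

A 7-joint arm with a two-finger parallel gripper is mounted at the origin on the work surface. World frame = base frame: x ahead of the robot, y to its left, z up, the work surface at z = 0. Lengths are in m, angles in rad, forces in N, time in s.
With the tool pointing down it reaches from about 0.35 to 0.9 m from the base axis. Payload 8.1 kg.
Tool frame: the origin (TCP) lies at the very end of the fingers, on their centre line; the grasp point (between the pads) lies 19 mm behind it; z points along the fingers, y is the direction in which the jaws open and shut (so a half turn about z gives the same grasp; the last joint's range is limited). The gripper opens to 92 mm and grips with 3 to 60 N. Pads are 19 mm wide; open, the fingers measure 130 mm over their backs; the gripper's body (75 mm by 190 mm) begins 47 mm behind the grasp point.
Start: joints at [1.215, 0.434, 0.025, 1.573, -0.012, 1.134, -0.075], TCP at [0.156, -0.605, 0.227] pointing down, gripper open.
Joint ranges: [-2.62, 2.62], [-0.44, 2.09], [-1.27, 1.32], [0.08, 2.57], [-1.32, 4.46], [0.12, 2], [-2.74, 2.74]. Speed limits (rad/s): [2.22, 2.22, 3.01, 3.01, 3.14, 3.14, 3.14].

### API

Orientations are given as a 3x3 rotation matrix whose columns are the frame's x, y, z axes.
In Python, from cell import sensors, cams, robot gives the robot as it stands. The module is installed in compiled form; this text tells all that it offers.
- The arm moves only by the shell command python3 -m creep 'ROWS' [FORCE]. ROWS is JSON, a list of rows, each a list of 5 numbers: the shift along the tool's x, y, z each as a share of 250 mm, from -1 to 1, then the turn about the tool's z as a share of 60 degrees, from -1 to 1, then the gripper command: -1 is shut, 1 is fully open, values between are in proportion. In form: [[x, y, z, yaw, claw], ...]. A call has 1 to 10 rows; each row is the pose to reach, as a shift and turn from the pose commanded when the call began, along the tool's axes at that moment; what a row does not reach only later rows make up. A row lasts 1/10 s, in which the tool goes at most 50 mm and 8.59 degrees, less where a joint would pass 70% of its speed; a pose out of reach is approached as far as the arm can. A call with a number of a shift or a turn outside -1 to 1 is refused whole. A call with a gripper value outside its range is refused whole. The fingers move at their own pace and stop on an object; FORCE is the grip in N (left out, the last holds). Time passes only in rows, so rows that repeat a pose let the fingers close. It gives the time, the measured TCP pose, the force and the opening at its end, in the units of the state.
- sensors.get_state(): the state, without advancing time (a new reading comes with each control period).
- cams.capture(name): name is "side" or "top" or "wrist"; returns the picture (480x640x3 uint8, red, green, blue); there is no depth.
- cams.camera_params(name): a dict with "camera_matrix" (3x3 intrinsics, pixels), "R" (3x3) and "t" (3): a world point X has camera coordinates R X + t. Camera axes: x right, y down, z forward; pixel columns grow to the right and rows downward; lengths in m; the calibration is good to about 2 mm. A picture is of the moment at which its call begins: read the wrist's pose just before it. camera_params takes no time and is no camera call; for the wrist camera it gives the pose at the moment of the call.
- robot.close_job(): hands the job in, once; it reports no verdict.
The state is a dict: "time_s": time; "joint_pos": joint angles; "dq": joint speeds; "tau": joint torques, N m; "position": TCP position; "eef_rot": TCP orientation; "force": force on the tool from outside, world axes, zero at the start; "torque": the same for the moment, N m; "finger_gap": opening from 0.0 (shut) to 1.0 (fully open).
Only numpy, scipy, OpenCV 4.12 (cv2) and the standard library are available. Lean on these libraries where they do the work, as an engineer would, in place of code of your own. Each camera call takes 0.05 s, during which the arm holds its last target.

## Working session

There is one attempt and no reset: what is moved stays moved. The work goes in short steps, Python scripts to look and compute and a shell command to move; the robot and the scene stay as the last step left them, time stands still between calls to the robot, and variables do not carry over. Pictures are saved under pics/ and viewed, and the job is handed in when it is done.

```bash
mkdir -p pics; python3 - <<'E'
from cell import sensors, cams, robot
import cv2
s=sensors.get_state(); print(s)
for n in ("side","top","wrist"):
    cv2.imwrite(f"pics/{n}0.png",cams.capture(n)[:,:,::-1]); p=cams.camera_params(n); print(n,p)
E
```

```text
{'time_s': 0.0, 'joint_pos': array([ 1.21540981,  0.43524736,  0.02500328,  1.5740863 , -0.011594  ,
        1.13400484, -0.07511016]), 'dq': array([ 1.06684142e-03,  8.70099655e-04, -1.08781818e-03,  1.61177618e-03,
        1.21190343e-03,  7.91009593e-05,  7.44757491e-04]), 'tau': array([ 7.52431934e-04, -6.67855024e+01,  9.85053889e-01, -3.14446843e+01,
       -6.07490167e-02,  4.30946262e-02,  1.50095930e-04]), 'position': array([ 0.1561124 , -0.60466312,  0.22593436]), 'eef_rot': array([[ 9.68245428e-01,  2.50000962e-01, -5.56658822e-04],
       [ 2.50001528e-01, -9.68244279e-01,  1.50099087e-03],
       [-1.63732558e-04, -1.59249310e-03, -9.99998719e-01]]), 'force': array([ 0.10096573,  0.15381581, -0.01019684]), 'torque': array([-0.0016102 ,  0.06200411,  0.05593076]), 'finger_gap': 1.0023191407545737}
side {'camera_matrix': array([[558.22011525,   0.        , 326.95963007],
       [  0.        , 558.22011525, 233.11639554],
       [  0.        ,   0.        ,   1.        ]]), 'R': array([[ 0.95261635, -0.30409304,  0.00703602],
       [-0.15710714, -0.51170516, -0.8446746 ],

[... 166 characters left out ...]
2311612],
       [  0.        , 605.42595553, 239.86371436],
       [  0.        ,   0.        ,   1.        ]]), 'R': array([[ 0.01094654, -0.99993253, -0.00388782],
       [-0.995605  , -0.01053735, -0.09305721],
       [ 0.09300996,  0.00488939, -0.99565317]]), 't': array([-0.00921247,  0.4821487 ,  0.89850975])}
wrist {'camera_matrix': array([[358.67862585,   0.        , 320.13139579],
       [  0.        , 358.67862585, 234.53028947],
       [  0.        ,   0.        ,   1.        ]]), 'R': array([[ 0.2496541 , -0.96833451, -0.00105106],
       [-0.93088155, -0.24029673,  0.27516725],
       [-0.26670651, -0.06771822, -0.9613958 ]]), 't': array([-0.62498907, -0.03460532,  0.39065646])}
```

View pics/top0.png

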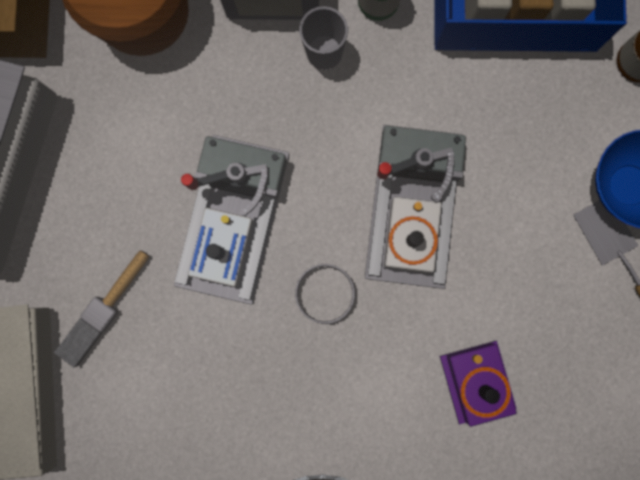

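View pics/side0.png

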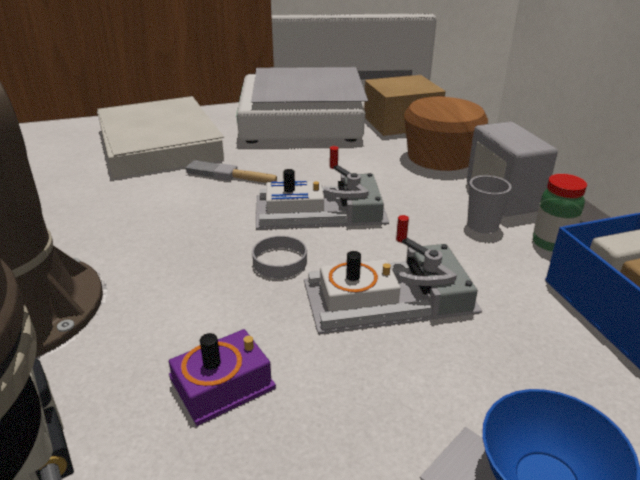

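Top view: the candidates are white with an orange ring at (415,240), white with blue bars at (217,252) and purple with a ring at (488,393). The first fits, since it is white, ringed and on a railed head at (422,150). Its red peg is at (386,169). I'll confirm in an enlarged crop.

```bash
python3 - <<'E'
import cv2
i=cv2.imread("pics/top0.png"); cv2.imwrite("pics/top0c.png",cv2.resize(i[115:295,355:480],None,fx=3.3,fy=3.3,interpolation=cv2.INTER_CUBIC))
i=cv2.imread("pics/side0.png"); cv2.imwrite("pics/side0c.png",cv2.resize(i[205:335,295:485],None,fx=4,fy=4,interpolation=cv2.INTER_CUBIC))
E
```

```text
(no output)
```

View pics/top0c.png

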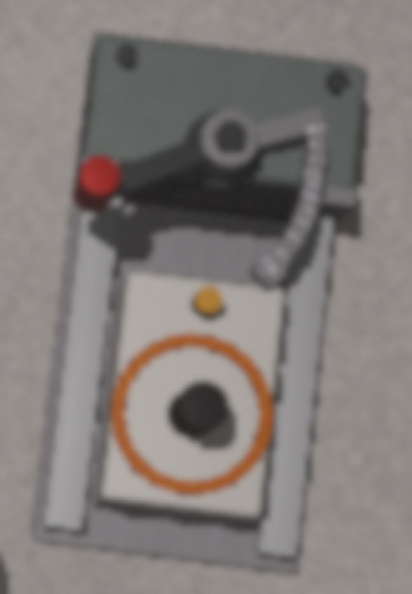

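View pics/side0c.png

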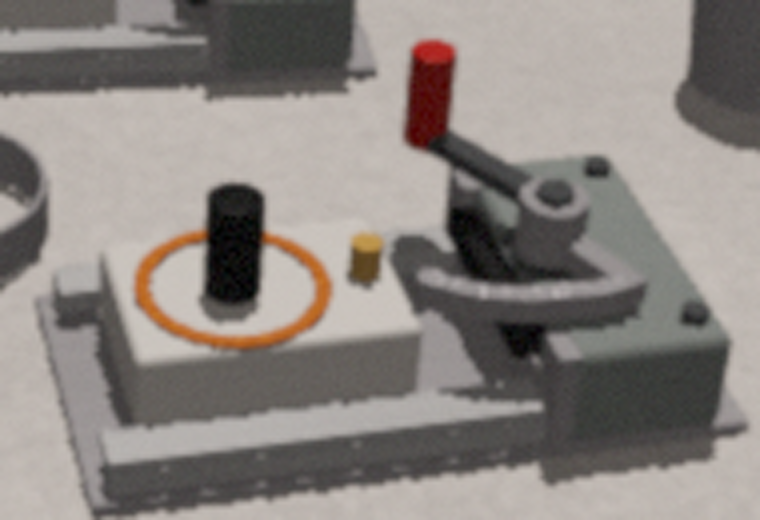

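Confirmed: white cassette, orange ring and black grip, with the lever open and the red peg to the image left. Now I'll measure.

```bash
cat > h.py <<'E'
import numpy as np, cv2
from cell import sensors, cams, robot
def ray(p,uv):
    d=np.linalg.inv(p["camera_matrix"])@[uv[0],uv[1],1]; R=np.array(p["R"]); return -R.T@p["t"], R.T@d
def atz(n,uv,z,p=None):
    c,d=ray(p or cams.camera_params(n),uv); return c+d*(z-c[2])/d[2]
def tri(a,uva,b,uvb):
    c1,d1=ray(cams.camera_params(a),uva);c2,d2=ray(cams.camera_params(b),uvb)
    s=np.linalg.lstsq(np.stack([d1,-d2],1),c2-c1,rcond=None)[0]
    q1=c1+d1*s[0];q2=c2+d2*s[1]; return (q1+q2)/2, np.linalg.norm(q1-q2)
def proj(n,X,p=None):
    p=p or cams.camera_params(n); q=p["camera_matrix"]@(np.array(p["R"])@X+p["t"]); return q[:2]/q[2]
E
python3 - <<'E'
from h import *
np.set_printoptions(precision=4,suppress=True)
T=lambda u,v:(u/3.3+355,v/3.3+115)
S=lambda u,v:(u/4+295,v/4+205)
for n,a,b in (("peg",(98,176),(434,50)),("hub",(231,137),(553,192)),("grip",(197,408),(236,195)),("post",(207,299),(366,240)),("boltL",(127,56),(597,166)),("boltR",(338,80),(696,312))):
    print(n,*tri("top",T(*a),"side",S(*b)))
print("peg",atz("top",T(98,176),.104),"grip",atz("top",T(197,408),.086),"hub",[atz("top",T(231,137),z)[:2] for z in(.07,.075,.08,.085)])
print("peg s",atz("side",S(434,50),.104),"grip s",atz("side",S(236,195),.086))
bl,br=atz("top",T(127,56),.05),atz("top",T(338,80),.05); d=bl-br; print("bolts",bl,br,"yaw",np.degrees(np.arctan2(d[1],d[0]))-90)
for a,b,z in(((83,220),(45,525),.02),((97,35),(35,540),.002),((365,70),(297,573),.002),((333,225),(297,557),.02),((128,274),(101,500),.046),((284,290),(262,518),.046),((207,299),(197,408),.07)):
    A,B=atz("top",T(*a),z),atz("top",T(*b),z); d=A-B; print(A[:2],B[:2],np.degrees(np.arctan2(d[1],d[0])))
E
```

```text
peg [ 0.5772 -0.083   0.1018] 0.0013099423446287588
hub [ 0.6009 -0.144   0.0719] 0.00041523393293293315
grip [ 0.4809 -0.1275  0.0838] 0.002761710927790857
post [ 0.5308 -0.1352  0.0589] 0.00026095506618372283
boltL [ 0.6443 -0.1008  0.0472] 0.0006414050139382214
boltR [ 0.6336 -0.1966  0.0477] 3.0372749180954503e-05
peg [ 0.5761 -0.0826  0.104 ] grip [ 0.4793 -0.1268  0.086 ] hub [array([ 0.6015, -0.1444]), array([ 0.6003, -0.1436]), array([ 0.5991, -0.1428]), array([ 0.598, -0.142])]
peg s [ 0.5762 -0.0863  0.104 ] grip s [ 0.4811 -0.1307  0.086 ]
bolts [ 0.6432 -0.1004  0.05  ] [ 0.633  -0.1961  0.05  ] yaw -6.07057033798057
[ 0.5732 -0.0831] [ 0.431 -0.066] -6.8304950888679565
[ 0.6667 -0.091 ] [ 0.4246 -0.0625] -6.706699353896127
[ 0.6508 -0.2192] [ 0.4105 -0.185 ] -8.097785125525458
[ 0.5721 -0.1995] [ 0.4175 -0.1817] -6.586221526088943
[ 0.5437 -0.1014] [ 0.4414 -0.0894] -6.680082866450478
[ 0.5371 -0.1718] [ 0.4342 -0.1613] -5.8090681535088295
[ 0.529  -0.1336] [ 0.4809 -0.1291] -5.3431458185499485
```

Everything agrees: the peg radius is 66 mm, the lever is about 0.02 rad, the heading about -6.6° and the gap about 42 mm. Next I'll work out the move to above the grip.

```bash
cat >> h.py <<'E'
np.set_printoptions(precision=4,suppress=True)
def go(target,xang=None):
    """print shares needed to reach TCP target; xang: world angle (deg) for tool x"""
    s=sensors.get_state(); R=s["eef_rot"]; d=R.T@(np.array(target)-s["position"])
    a=np.degrees(np.arctan2(R[1,0],R[0,0])); y=0 if xang is None else ((a-xang+180)%360-180)
    print("pos",s["position"],"xang",a.round(2),"F",s["force"],"gap",s["finger_gap"],"t",s["time_s"],"q",s["joint_pos"]); print("shares",(d/.25).round(3),"yaw",round(y/60,3))
E
python3 -c "
from h import *
go([.48,-.128,.2],-6.6)"
```

```text
pos [ 0.1562 -0.6048  0.2261] xang 14.48 F [0.7911 0.0411 0.0722] gap 1.0040732598569244 t 0.15 q [ 1.2154  0.4351  0.025   1.5738 -0.0116  1.134  -0.0751]
shares [ 1.731 -1.523  0.106] yaw 0.351
```

```bash
python3 -m creep '[[0.87,-0.76,0.05,0,0.1],[0.87,-0.76,0.05,0,0.1],[0.87,-0.76,0.05,0,0.1],[0.87,-0.76,0.05,0,0.1],[0.87,-0.76,0.05,0,0.1],[0.87,-0.76,0.05,0,0.1],[0.87,-0.76,0.05,0,0.1],[0.87,-0.76,0.05,0,0.1],[0.87,-0.76,0.05,0,0.1]]' 20; python3 -c "
from h import *
go([.48,-.128,.2],-6.6)"
```

```text
time_s: 1.05
position: [0.3186, -0.3679, 0.2142]
eef_rot: [[0.969, 0.249, -0.0], [0.249, -0.969, -0.0], [-0.001, 0.0, -1.0]]
force: [0.2, -1.7, 0.3]
finger_gap: 0.55
pos [ 0.3186 -0.3679  0.2142] xang 14.39 F [ 0.1652 -1.7102  0.3272] gap 0.5496161240170755 t 1.05 q [ 0.8291  0.229  -0.0991  1.9114  0.0274  1.0025 -0.6018]
shares [ 0.864 -0.769  0.056] yaw 0.35
```

```bash
python3 -m creep '[[0.86,-0.77,0.05,0.35,0.1],[0.86,-0.77,0.05,0.35,0.1],[0.86,-0.77,0.05,0.35,0.1],[0.86,-0.77,0.05,0.35,0.1],[0.86,-0.77,0.05,0.35,0.1],[0.86,-0.77,0.05,0.35,0.1],[0.86,-0.77,0.05,0.35,0.1],[0.86,-0.77,0.05,0.35,0.1],[0.86,-0.77,0.05,0.35,0.1]]' 20; python3 -c "
from h import *
go([.48,-.128,.052],-6.6)
for n in ('wrist','top'):
  p=cams.camera_params(n);cv2.imwrite(f'pics/{n}1.png',cams.capture(n)[:,:,::-1]);print(repr(p))
"
```

```text
time_s: 1.95
position: [0.4787, -0.1289, 0.2015]
eef_rot: [[0.993, -0.117, -0.001], [-0.117, -0.993, -0.001], [-0.001, 0.001, -1.0]]
force: [0.2, 0.2, -0.5]
finger_gap: 0.546
pos [ 0.4787 -0.1289  0.2015] xang -6.69 F [ 0.1561  0.2298 -0.5029] gap 0.5462526299944718 t 1.95 q [ 0.3313  0.2655 -0.217   1.9006  0.069   0.9834 -1.6042]
shares [ 0.005 -0.005  0.598] yaw -0.002
{'camera_matrix': array([[358.6786,   0.    , 320.1314],
       [  0.    , 358.6786, 234.5303],
       [  0.    ,   0.    ,   1.    ]]), 'R': array([[-0.1169, -0.9931,  0.0012],
       [-0.9546,  0.1127,  0.2758],
       [-0.274 ,  0.0311, -0.9612]]), 't': array([-0.0729,  0.4437,  0.5014])}
{'camera_matrix': array([[605.426 ,   0.    , 328.1231],
       [  0.    , 605.426 , 239.8637],
       [  0.    ,   0.    ,   1.    ]]), 'R': array([[ 0.0109, -0.9999, -0.0039],
       [-0.9956, -0.0105, -0.0931],
       [ 0.093 ,  0.0049, -0.9957]]), 't': array([-0.0092,  0.4821,  0.8985])}
```

View pics/wrist1.png

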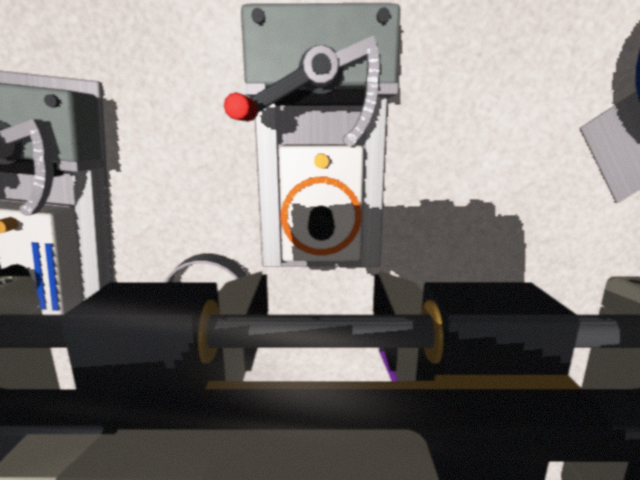

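The wrist view shows the grip at (321,222), hub at (320,64), peg at (238,106) and head bolts at (258,16) and (384,16). I'll cross-check these.

```bash
python3 - <<'E'
import cv2
i=cv2.imread("pics/wrist1.png"); cv2.imwrite("pics/wrist1c.png",cv2.resize(i[0:280,220:420],None,fx=2.1,fy=2.1,interpolation=cv2.INTER_CUBIC))
cv2.imwrite("pics/wrist1d.png",cv2.resize(i[170:275,265:380],None,fx=5,fy=5,interpolation=cv2.INTER_CUBIC))
from h import *
p=cams.camera_params("wrist"); print(-p["R"].T@p["t"])
for n,uv,z in(("hub",(320,64),.075),("peg",(238,106),.104),("bL",(258,16),.048),("bR",(384,16),.048),("post",(321,160),.06),("grip",(321,222),.086),("front L",(281,145),.046),("front R",(362,148),.046)): print(n,atz("wrist",uv,z,p))
for z in(.086,.046): print(z,proj("wrist",np.array([.48,-.128,z]),p))
E
```

```text
[ 0.5523 -0.1381  0.3599]
hub [ 0.5993 -0.1439  0.075 ]
peg [ 0.5753 -0.0855  0.104 ]
bL [ 0.643 -0.101  0.048]
bR [ 0.6316 -0.1974  0.048 ]
post [ 0.53   -0.1365  0.06  ]
grip [ 0.4844 -0.1311  0.086 ]
front L [ 0.5454 -0.1042  0.046 ]
front R [ 0.5348 -0.1723  0.046 ]
0.086 [317.814  227.8034]
0.046 [318.0443 216.3321]
```

View pics/wrist1d.png

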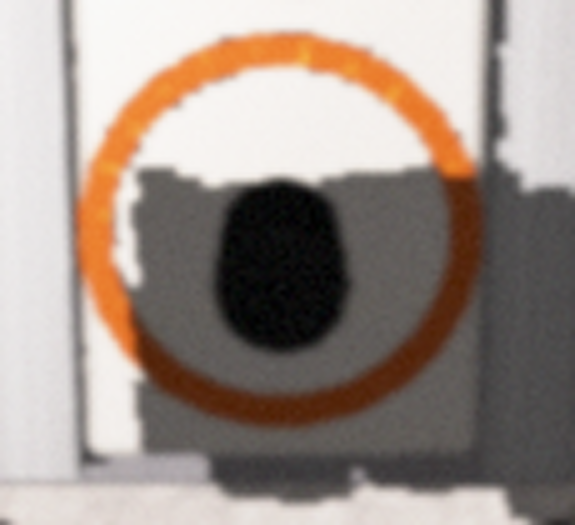

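View pics/wrist1c.png

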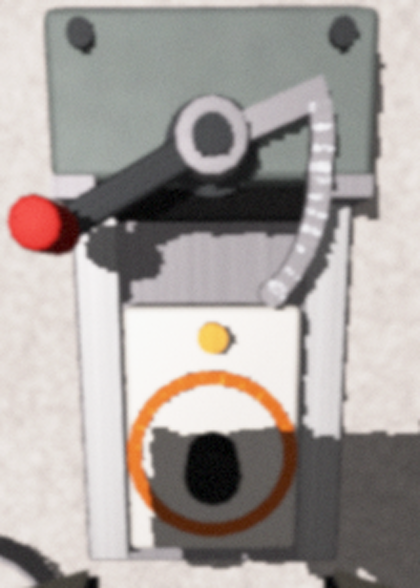

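```bash
python3 -m creep '[[0.01,0.003,0.2,0,0.1],[0.01,0.003,0.4,0,0.1],[0.01,0.003,0.5,0,0.1],[0.01,0.003,0.58,0,0.1],[0.01,0.003,0.58,0,0.1],[0.01,0.003,0.58,0,-1],[0.01,0.003,0.58,0,-1],[0.01,0.003,0.58,0,-1],[0.01,0.003,0.58,0,-1],[0.01,0.003,0.58,0,-1]]' 15; python3 -c "
from h import *
go([.512,-.134,.056],-6.6)"
```

```text
time_s: 3.05
position: [0.4824, -0.1281, 0.0576]
eef_rot: [[0.994, -0.114, 0.002], [-0.114, -0.994, -0.001], [0.002, 0.001, -1.0]]
force: [-2.0, -1.5, 7.5]
finger_gap: 0.232
pos [ 0.4824 -0.1281  0.0576] xang -6.54 F [-1.9962 -1.4808  7.4656] gap 0.23192664879140149 t 3.05 q [ 0.2982  0.462  -0.1916  2.0469  0.1429  0.6433 -1.673 ]
shares [0.12  0.01  0.007] yaw 0.001
```

```bash
python3 -m creep '[[0.03,0,0,0,-1],[0.06,0,0,0,-1],[0.09,0,0,0,-1],[0.11,0,0,0,-1],[0.12,0,0,0,-1],[0.125,0,0,0,-1],[0.125,0,0,0,-1]]'; python3 -c "
from h import *
go([.512,-.134,.056],-6.6)
for n in ('side','top'):
  cv2.imwrite(f'pics/{n}2.png',cams.capture(n)[:,:,::-1])
i=cv2.imread('pics/side2.png'); cv2.imwrite('pics/side2c.png',cv2.resize(i[205:335,295:485],None,fx=4,fy=4))
"
```

```text
time_s: 3.75
position: [0.513, -0.1312, 0.0576]
eef_rot: [[0.994, -0.113, 0.0], [-0.113, -0.994, -0.0], [0.0, 0.0, -1.0]]
force: [-3.5, -0.1, 8.8]
finger_gap: 0.234
pos [ 0.513  -0.1312  0.0576] xang -6.51 F [-3.4728 -0.0746  8.7922] gap 0.23396905233740836 t 3.75 q [ 0.2887  0.4992 -0.1876  1.9733  0.1427  0.6811 -1.672 ]
shares [-0.003  0.011  0.006] yaw 0.001
```

View pics/side2c.png

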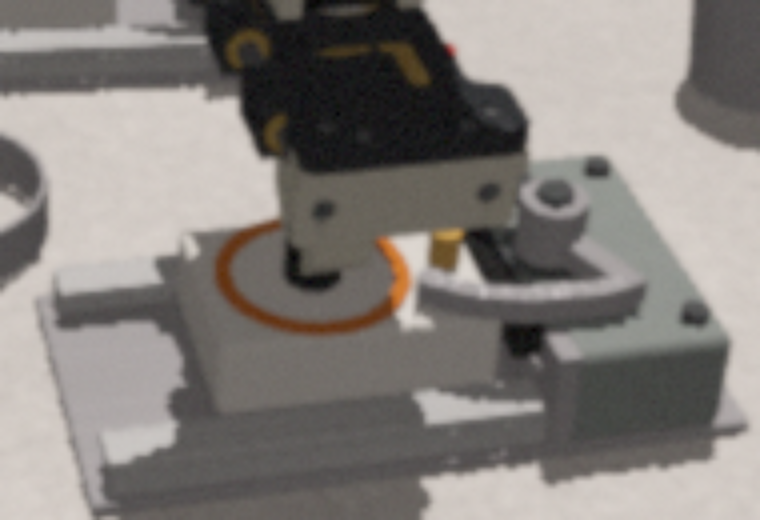

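```bash
python3 -m creep '[[0.008,0,0,0,-1],[0.016,0,0,0,-1],[0.016,0,0,0,-1]]'; python3 -c "
from h import *
go([.512,-.134,.056],-6.6)"
```

```text
time_s: 4.15
position: [0.5159, -0.1317, 0.0576]
eef_rot: [[0.994, -0.114, -0.002], [-0.114, -0.994, -0.0], [-0.002, 0.001, -1.0]]
force: [-7.3, 0.4, 14.0]
finger_gap: 0.235
pos [ 0.5159 -0.1317  0.0576] xang -6.52 F [-7.3013  0.3766 14.0486] gap 0.23514676620317682 t 4.15 q [ 0.2877  0.5036 -0.1869  1.9646  0.1427  0.6874 -1.6718]
shares [-0.014  0.011  0.006] yaw 0.001
```

The force rose about 4 N, so the cutter is on the seal. I'll release it, rise and look.

```bash
python3 -m creep '[[0.008,0,0,0,0.1],[0.008,0,0,0,0.1],[0.008,0,0,0,0.1],[0.008,0,-0.1,0,0.1],[0.008,0,-0.3,0,0.1],[0.008,0,-0.48,0,0.1],[0.008,0,-0.48,0,0.1]]'; python3 -c "
from h import *
p=cams.camera_params('wrist');cv2.imwrite(f'pics/wrist3.png',cams.capture('wrist')[:,:,::-1])
go([.577,-.085,.12],112)
np.save('p3.npy',p,allow_pickle=True)
"
```

```text
time_s: 4.85
position: [0.5225, -0.1323, 0.1827]
eef_rot: [[0.993, -0.114, 0.01], [-0.114, -0.994, -0.002], [0.01, 0.001, -1.0]]
force: [0.6, -0.3, -0.7]
finger_gap: 0.549
pos [ 0.5209 -0.1322  0.1799] xang -6.53 F [ 0.169   0.2102 -0.7526] gap 0.5494773735441011 t 4.9 q [ 0.3127  0.3492 -0.213   1.8395  0.0893  0.9557 -1.6237]
shares [ 0.2   -0.213  0.241] yaw -1.975
```

View pics/wrist3.png

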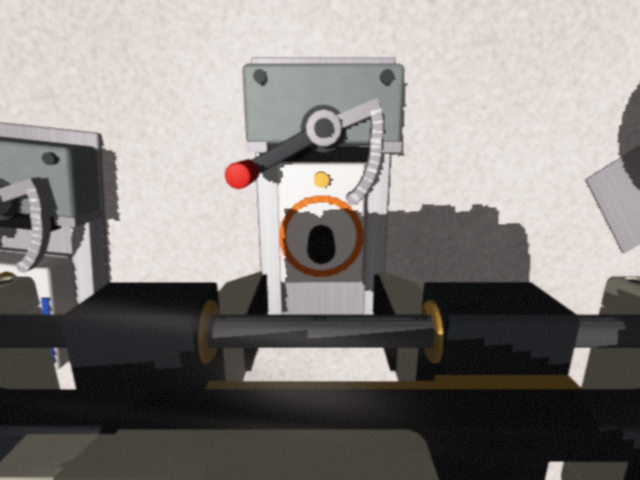

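```bash
python3 - <<'E'
from h import *
p=np.load('p3.npy',allow_pickle=True).item()
for n,uv,z in(("hub",(323,127),.075),("peg",(238,174),.104),("bL",(261,77),.048),("bR",(388,77),.048),("grip",(321,245),.086)): print(n,atz("wrist",uv,z,p))
go([.576,-.085,.16],113.4)
E
python3 -m creep '[[0.1,-0.1,0.08,-0.14,0.1],[0.2,-0.2,0.08,-0.28,0.1],[0.21,-0.21,0.08,-0.42,0.1],[0.21,-0.21,0.08,-0.56,0.1],[0.21,-0.21,0.08,-0.7,0.1],[0.21,-0.21,0.08,-0.84,0.1],[0.21,-0.21,0.08,-1,0.1],[0.21,-0.21,0.08,-1,0.1]]'
python3 -c "
from h import *
go([.576,-.085,.16],113.4)"
```

```text
hub [ 0.6003 -0.144   0.075 ]
peg [ 0.5767 -0.0849  0.104 ]
bL [ 0.6423 -0.1017  0.048 ]
bR [ 0.6314 -0.1973  0.048 ]
grip [ 0.5165 -0.133   0.086 ]
pos [ 0.5209 -0.1322  0.1799] xang -6.53 F [ 0.169   0.2102 -0.7526] gap 0.5494773735441011 t 4.9 q [ 0.3127  0.3492 -0.213   1.8395  0.0893  0.9557 -1.6237]
shares [ 0.197 -0.213  0.081] yaw -1.999
time_s: 5.7
position: [0.5761, -0.0858, 0.1553]
eef_rot: [[0.593, 0.805, -0.002], [0.805, -0.593, 0.001], [-0.001, -0.002, -1.0]]
force: [-0.2, -0.2, -0.1]
finger_gap: 0.552
pos [ 0.5761 -0.0858  0.1553] xang 53.65 F [-0.1573 -0.1893 -0.1493] gap 0.5517830707881592 t 5.7 q [ 0.3828  0.4811 -0.46    1.7359  0.2484  0.9848 -0.8053]
shares [ 0.002 -0.002 -0.019] yaw -0.996
```

```bash
python3 -m creep '[[0,0,0,-0.14,0.1],[0,0,0,-0.28,0.1],[0,0,0,-0.42,0.1],[0,0,0,-0.56,0.1],[0,0,0,-0.7,0.1],[0,0,0,-0.84,0.1],[0,0,0,-0.98,0.1],[0,0,0,-0.98,0.1]]'
python3 -c "
from h import *
go([.576,-.085,.077],112)
for n in ('side','wrist'):
  p=cams.camera_params(n);cv2.imwrite(f'pics/{n}4.png',cams.capture(n)[:,:,::-1])
print(atz('wrist',(0,0),.1,p))
i=cv2.imread('pics/side4.png'); cv2.imwrite('pics/side4c.png',cv2.resize(i[155:335,295:485],None,fx=3,fy=3))
"
```

```text
time_s: 6.5
position: [0.5764, -0.0858, 0.1558]
eef_rot: [[-0.378, 0.926, -0.002], [0.926, 0.378, 0.001], [0.001, -0.001, -1.0]]
force: [0.0, 0.2, -1.1]
finger_gap: 0.554
pos [ 0.5764 -0.0858  0.1558] xang 112.22 F [ 0.0478  0.1841 -1.1309] gap 0.5540277661175429 t 6.5 q [ 0.5452  0.537  -0.7078  1.7215  0.3967  1.033   0.0872]
shares [0.003 0.    0.315] yaw 0.004
[ 0.3682 -0.0186  0.1   ]
```

View pics/side4c.png

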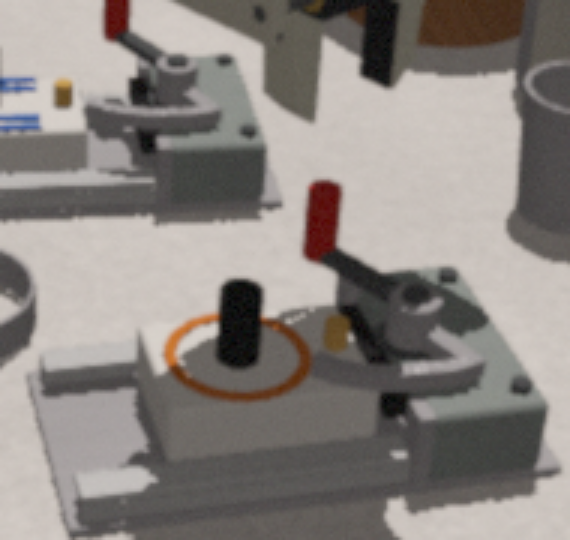

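View pics/wrist4.png

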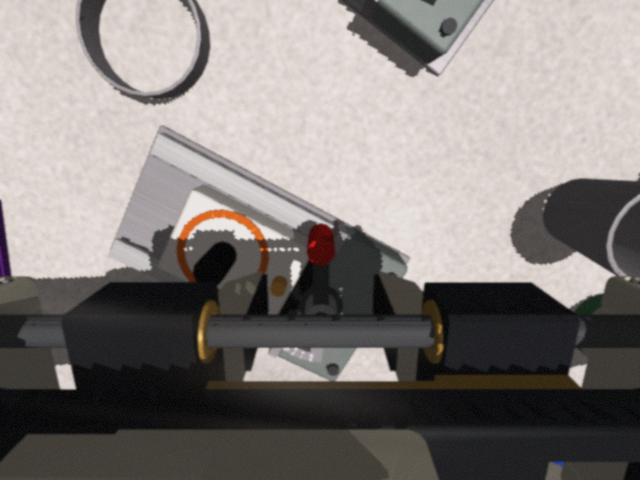

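The wrist view shows the peg at (320,243), centred between the fingers. I'll descend and close lightly.

```bash
python3 -m creep '[[0,0,0.1,0,0.1],[0,0,0.2,0,0.1],[0,0,0.28,0,0.1],[0,0,0.31,0,0.1],[0,0,0.31,0,0.1],[0,0,0.31,0,-1],[0,0,0.31,0,-1],[0,0,0.31,0,-1],[0,0,0.31,0,-1]]' 10
cat > arc.py <<'E'
from h import *
# rows for the peg arc: from current TCP rotate about pivot
import sys
P=np.array([.6005,-.144]); s=sensors.get_state(); R=s["eef_rot"]; p=s["position"][:2]; v=p-P
print("r",np.linalg.norm(v),"ang",np.degrees(np.arctan2(v[1],v[0])),"lever",np.radians(113.4)-np.arctan2(v[1],v[0]))
a0=np.arctan2(v[1],v[0])
for k in range(1,11):
    b=a0-np.radians(5*k); d=P+.065*np.array([np.cos(b),np.sin(b)])-p
    print(k*5,(R[:2,:2].T@d/.25).round(3),"yaw",round(5*k/60,3))
go([0,0,0])
E
python3 arc.py
```

```text
time_s: 7.5
position: [0.5773, -0.0858, 0.0798]
eef_rot: [[-0.379, 0.926, 0.001], [0.926, 0.379, -0.0], [-0.001, 0.001, -1.0]]
force: [0.2, -0.1, -0.2]
finger_gap: 0.25
r 0.06265438563109188 ang 111.72561666396261 lever 0.02922350215437919
5 [0.008 0.023] yaw 0.083
10 [0.005 0.045] yaw 0.167
15 [-0.     0.067] yaw 0.25
20 [-0.007  0.089] yaw 0.333
25 [-0.016  0.11 ] yaw 0.417
30 [-0.027  0.13 ] yaw 0.5
35 [-0.039  0.149] yaw 0.583
40 [-0.053  0.167] yaw 0.667
45 [-0.068  0.183] yaw 0.75
50 [-0.085  0.198] yaw 0.833
pos [ 0.5773 -0.0858  0.0798] xang 112.26 F [ 0.1955 -0.06   -0.2386] gap 0.25039455308709896 t 7.5 q [ 0.5066  0.6211 -0.6573  1.7951  0.4762  0.8884  0.0204]
shares [ 1.192 -2.007  0.317] yaw 0.0
```

```bash
python3 -m creep '[[0,0,0,0,-1],[0,0,0,0,-1],[0,0,0,0,-1],[0.003,0.011,0,0.04,-1],[0.006,0.023,0,0.08,-1],[0.006,0.034,0,0.12,-1],[0.005,0.045,0,0.17,-1],[0.005,0.045,0,0.17,-1]]'
python3 arc.py
```

```text
time_s: 8.3
position: [0.588, -0.0825, 0.0796]
eef_rot: [[-0.206, 0.979, 0.002], [0.979, 0.206, -0.003], [-0.003, 0.001, -1.0]]
force: [2.0, -5.8, 3.5]
finger_gap: 0.194
r 0.06278934966704258 ang 101.50778855700024 lever 0.2075582450236919
5 [0.008 0.023] yaw 0.083
10 [0.005 0.045] yaw 0.167
15 [-0.     0.067] yaw 0.25
20 [-0.007  0.089] yaw 0.333
25 [-0.016  0.11 ] yaw 0.417
30 [-0.027  0.13 ] yaw 0.5
35 [-0.039  0.149] yaw 0.583
40 [-0.053  0.167] yaw 0.667
45 [-0.068  0.183] yaw 0.75
50 [-0.085  0.199] yaw 0.833
pos [ 0.588  -0.0825  0.0796] xang 101.88 F [ 2.0353 -5.7652  3.5217] gap 0.19368022868408485 t 8.3 q [ 0.4617  0.6208 -0.6068  1.7733  0.4459  0.8864 -0.138 ]
shares [ 0.808 -2.234  0.314] yaw 0.0
```

```bash
python3 -m creep '[[-0.006,0.022,0,0.083,-1],[-0.009,0.044,0,0.167,-1],[-0.013,0.065,0,0.25,-1],[-0.02,0.086,0,0.333,-1],[-0.028,0.107,0,0.417,-1],[-0.038,0.126,0,0.5,-1],[-0.038,0.126,0,0.5,-1]]' 15
python3 arc.py
```

```text
time_s: 9.0
position: [0.6203, -0.0847, 0.0796]
eef_rot: [[0.312, 0.95, 0.001], [0.95, -0.312, -0.002], [-0.002, 0.001, -1.0]]
force: [-1.6, -3.6, 5.7]
finger_gap: 0.19
r 0.06255029654643304 ang 71.55356340105111 lever 0.7303580988787162
5 [0.009 0.023] yaw 0.083
10 [0.006 0.045] yaw 0.167
15 [0.001 0.067] yaw 0.25
20 [-0.006  0.089] yaw 0.333
25 [-0.015  0.11 ] yaw 0.417
30 [-0.026  0.13 ] yaw 0.5
35 [-0.038  0.149] yaw 0.583
40 [-0.052  0.167] yaw 0.667
45 [-0.067  0.184] yaw 0.75
50 [-0.084  0.199] yaw 0.833
pos [ 0.6203 -0.0847  0.0796] xang 71.82 F [-1.5516 -3.5934  5.7451] gap 0.19048037736187853 t 9.0 q [ 0.3582  0.6327 -0.4651  1.6961  0.3493  0.8954 -0.5673]
shares [-0.452 -2.463  0.316] yaw 0.0
```

```bash
python3 -m creep '[[-0.003,0.022,0,0.083,-1],[-0.006,0.043,0,0.167,-1],[-0.01,0.065,0,0.25,-1],[-0.017,0.086,0,0.333,-1],[-0.025,0.106,0,0.417,-1],[-0.035,0.125,0,0.5,-1],[-0.047,0.143,0,0.583,-1],[-0.06,0.161,0,0.667,-1],[-0.075,0.177,0,0.75,-1],[-0.075,0.177,0,0.75,-1]]' 15
python3 arc.py
```

```text
time_s: 10.0
position: [0.6558, -0.1159, 0.0796]
eef_rot: [[0.892, 0.452, -0.001], [0.452, -0.892, -0.001], [-0.001, 0.001, -1.0]]
force: [-3.1, -3.6, 6.8]
finger_gap: 0.192
r 0.06201858624434327 ang 26.92830652470048 lever 1.5092157609192747
5 [0.011 0.023] yaw 0.083
10 [0.008 0.045] yaw 0.167
15 [0.003 0.067] yaw 0.25
20 [-0.004  0.089] yaw 0.333
25 [-0.012  0.11 ] yaw 0.417
30 [-0.023  0.13 ] yaw 0.5
35 [-0.035  0.149] yaw 0.583
40 [-0.049  0.167] yaw 0.667
45 [-0.064  0.184] yaw 0.75
50 [-0.081  0.199] yaw 0.833
pos [ 0.6558 -0.1159  0.0796] xang 26.84 F [-3.1403 -3.6287  6.8288] gap 0.19151193300535518 t 10.0 q [ 0.2569  0.6552 -0.2552  1.5992  0.1975  0.913  -1.1712]
shares [-2.131 -1.598  0.319] yaw 0.0
```

The lever is at about 1.51 rad. I'll let go, rise and look.

```bash
python3 -m creep '[[-0.075,0,0,0,0.1],[0,0,0,0,0.1]]' >/dev/null 2>&1 <<<'' & kill %1 2>/dev/null; wait; python3 -c "
from h import *
go([.6,-.1,.2])"
```

```text
pos [ 0.6558 -0.1159  0.0796] xang 26.84 F [-3.1403 -3.6287  6.8288] gap 0.19151193300535518 t 10.0 q [ 0.2569  0.6552 -0.2552  1.5992  0.1975  0.913  -1.1712]
shares [-0.171 -0.157 -0.482] yaw 0.0
```

That last command was a mistyped one of mine. It was killed before it acted: the clock still reads 10.0 s and the pose is unchanged. Now the proper release.

```bash
python3 -m creep '[[0,0,0,0,0.1],[0,0,0,0,0.1],[0,0,0,0,0.1],[0,0,-0.15,0,0.1],[0,0,-0.35,0,0.1],[0,0,-0.5,0,0.1],[-0.2,0.1,-0.55,0,0.1],[-0.4,0.2,-0.55,0,0.1],[-0.55,0.3,-0.55,0,0.1],[-0.55,0.3,-0.55,0,0.1]]'
python3 -c "
from h import *
for n in ('side','top'):
  cv2.imwrite(f'pics/{n}5.png',cams.capture(n)[:,:,::-1])
go([.6,-.1,.2])
i=cv2.imread('pics/side5.png'); cv2.imwrite('pics/side5c.png',cv2.resize(i[155:335,295:485],None,fx=3,fy=3))
"
```

```text
time_s: 11.0
position: [0.5637, -0.2513, 0.2168]
eef_rot: [[0.894, 0.448, -0.002], [0.447, -0.894, -0.004], [-0.004, 0.003, -1.0]]
force: [-0.5, -0.2, 0.1]
finger_gap: 0.553
pos [ 0.5664 -0.2463  0.2167] xang 26.83 F [ 0.417  -0.0819 -0.4045] gap 0.5529946975627967 t 11.1 q [ 0.505   0.449  -0.2639  1.5871  0.127   1.1226 -0.8917]
shares [ 0.384 -0.462  0.066] yaw 0.0
```

View pics/side5c.png

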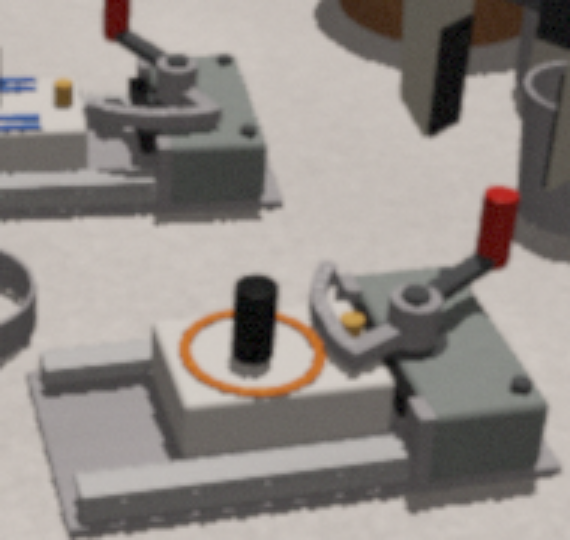

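View pics/top5.png

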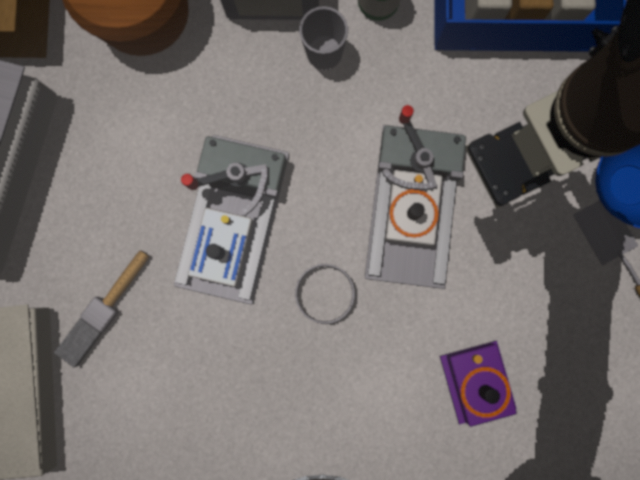

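The side view shows the hook round the brass post at (353,320 in the crop) and the lever swung. The strip cutter is unmoved. I'll measure lever and gap.

```bash
python3 - <<'E'
from h import *
i=cv2.imread("pics/top5.png"); cv2.imwrite("pics/top5c.png",cv2.resize(i[95:255,355:480],None,fx=3.6,fy=3.6,interpolation=cv2.INTER_CUBIC))
u=np.array([np.cos(np.radians(-6.6)),np.sin(np.radians(-6.6))]); P=np.array([.6005,-.144])
S=lambda a,b:(a/3+295,b/3+155)
for nm,uv,z in(("grip",S(256,287),.086),("peg",S(500,196),.104)):
    X=atz("side",uv,z)[:2]; print(nm,X,"x'",(X-P)@u, "lever", np.radians(113.4)-np.arctan2(*(X-P)[::-1]))
# before/after shift of the grip in side view
print("slid",(atz("side",S(256,287),.086)-atz("side",(354,253.7),.086))[:2]@u)
a=cv2.imread("pics/top0.png");d=cv2.absdiff(a,i).max(2); print("strip region diff",d[190:305,170:255].max(),d[190:305,170:255].mean())
E
```

```text
grip [ 0.5198 -0.1345] x' -0.0812182257749959 lever -1.044744044136735
peg [ 0.6563 -0.1195] x' 0.052659400474112154 lever 1.5659557198389202
slid 0.038882945279619115
strip region diff 11 7.348235294117647
```

View pics/top5c.png

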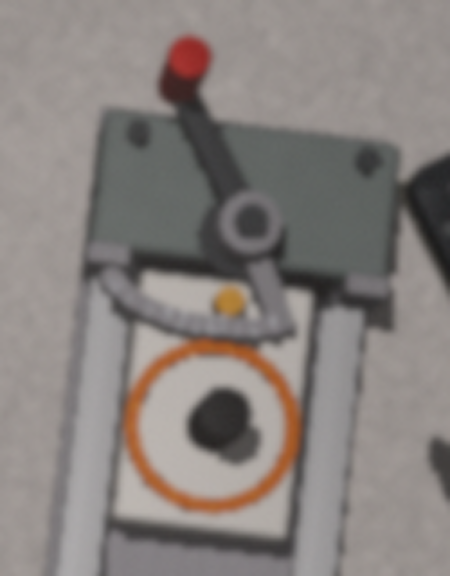

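```bash
python3 -c "
from h import *
go([.6,-.1,.2]); robot.close_job()"
```

```text
pos [ 0.5664 -0.2463  0.2167] xang 26.83 F [ 0.417  -0.0819 -0.4045] gap 0.5529946975627967 t 11.1 q [ 0.505   0.449  -0.2639  1.5871  0.127   1.1226 -0.8917]
shares [ 0.384 -0.462  0.066] yaw 0.0
the job is handed in; nothing more can be done
```

The round cutter is slid up to its head and the lever is swung, with the hook round the cutter's brass post. The gripper is open and clear, and I handed the job in at 11.1 s. No verdict is reported, so success rests on the checks below.

- **Slide:** I gripped the cutter by its black grip and pushed it along the rails until I felt the seal, with the lever still open at about 0.03 rad. I let go before turning the lever.
- **Lever:** it is turned about 1.51 rad by the tool pose at release, and 1.57 rad by the side view.
- **Cutter position:** the grip is at about x = -0.081 m, a gap of roughly 1 mm to the stop face, with an error of about 2 mm. The cassette looks flat in the side view; I did not measure its height at the end.
- **Strip cutter:** the before and after top images show no movement.
- **Forces:** the highest reading was about 16 N in total, taken at the ends of moves only.

Some checks disagreed slightly. The peg's radius as tracked by the tool was 62–63 mm instead of the stated 65 mm, which fits a 2 mm error in my pivot estimate. The top and side cameras differed by 2–4 mm on some points. One mistyped command before the release was killed, and the unchanged clock and pose show it moved nothing.

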